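# Roll the facing down onto a shelf sign board

## Task

The freshly faced sign board lies on the sprung mounting bed. Take the wide roller (not the narrow one) from its wooden rack and roll it along the board in one pass, from the end at the stop bar to the opposite end, pressing so that the bed stays about half sunk all the way and leaving the board in its place. Then hang the roller back on the rack's two rails.

Things in the scene. Friction and masses are not known exactly. Their poses are not given: they have to be found in the camera images.
- wide_roller: Hand roller, about 0.45 kg: free-turning drum 100 mm long, 50 mm diameter. Origin: drum's lowest point, mid-length; z up, y along the axle, x the way it rolls (either way). Dark wood grip over the drum: 26 mm thick in x (grip across it), 90 in y, z 62-106 mm. Below it a spine with end ears (58 mm in x, |y| 60-82, undersides z 54) that hang on the rack. The narrow roller: drum 36 mm, grip 50 mm long.
- sheet: Faced sign board on the dark sprung bed: rigid, loose, 220 (x) x 70 (y) x 6 mm, 0.1 kg. Origin: centre of its underside. The bed's stop bar, 4 mm higher than the board, lies about 5 mm beyond its -x end: roll from -x to +x. A pass takes the drum's axle from about 85 mm before the board's middle to 85 mm past it (65-115 is fine), axle square across the board. A bare spare board elsewhere is not it.
- bed (a joint): How far the sprung bed (board included, staying level) is pushed down, m: 0 at rest, 0.012 at its bottom stop. Takes about 1.5 N to start, then 1 N per mm: 7.5 N at half travel (0.006). Springs back when released.
- rack: Fixed wooden rack 200 (x) x 180 (y) mm holding two rollers at x = +50 and -50 mm; either may be the wide one. Origin: centre of its underside. Two rails along x: inner faces at y = +-68 mm, 18 mm wide, tops z = 70 mm. A roller hangs by its ears on the rails, drum between them, axle along y, roller origin at y = 0 (9 mm play), z = 16 mm; lifts straight out, grip blocks 100 mm apart.
Not all that is in view belongs to the job. Leave any purple or yellow look-alike of the wide_roller alone. Leave any green look-alike of the sheet alone.

How it is judged (in metres and radians):
On the way, in this order (a step that is already met when the one before it is completed fails the run):
1. the wide roller lies across the board near the end of the board by the stop bar, centred within 18 mm and square within 12 degrees, and presses it so that the bed is 2.5 to 10.5 mm down (x of wide_roller in the frame of sheet between -0.115 and -0.065 m and y of wide_roller in the frame of sheet between -0.018 and 0.018 m and angle between the x axis of wide_roller and the x axis of sheet, either way round below 0.21 rad and contact force between wide_roller and sheet above 3 N and value of joint bed between 0.0025 and 0.0105 m), for 0.1 s.
2. the wide roller lies across the board a quarter of the way along, centred within 18 mm and square within 12 degrees, and presses it so that the bed is 2.5 to 10.5 mm down (x of wide_roller in the frame of sheet between -0.055 and -0.025 m and y of wide_roller in the frame of sheet between -0.018 and 0.018 m and angle between the x axis of wide_roller and the x axis of sheet, either way round below 0.21 rad and contact force between wide_roller and sheet above 3 N and value of joint bed between 0.0025 and 0.0105 m), for 0.1 s.
3. the wide roller lies across the board at the middle, centred within 18 mm and square within 12 degrees, and presses it so that the bed is 2.5 to 10.5 mm down (x of wide_roller in the frame of sheet between -0.015 and 0.015 m and y of wide_roller in the frame of sheet between -0.018 and 0.018 m and angle between the x axis of wide_roller and the x axis of sheet, either way round below 0.21 rad and contact force between wide_roller and sheet above 3 N and value of joint bed between 0.0025 and 0.0105 m), for 0.1 s.
4. the wide roller lies across the board three quarters along, centred within 18 mm and square within 12 degrees, and presses it so that the bed is 2.5 to 10.5 mm down (x of wide_roller in the frame of sheet between 0.025 and 0.055 m and y of wide_roller in the frame of sheet between -0.018 and 0.018 m and angle between the x axis of wide_roller and the x axis of sheet, either way round below 0.21 rad and contact force between wide_roller and sheet above 3 N and value of joint bed between 0.0025 and 0.0105 m), for 0.1 s.
5. the wide roller lies across the board near the far end, centred within 18 mm and square within 12 degrees, and presses it so that the bed is 2.5 to 10.5 mm down (x of wide_roller in the frame of sheet between 0.065 and 0.115 m and y of wide_roller in the frame of sheet between -0.018 and 0.018 m and angle between the x axis of wide_roller and the x axis of sheet, either way round below 0.21 rad and contact force between wide_roller and sheet above 3 N and value of joint bed between 0.0025 and 0.0105 m), for 0.1 s.
At the end, for the whole second after the job is handed in: The wide roller hangs at rest on both rails of the rack (upright within 7 degrees, square within 12 degrees, centred within 14 mm across the rails, within 90 mm of the rack's middle along them); the board lies within 15 mm of where it started; the bed has sprung back up (less than 1.5 mm down) (x of wide_roller in the frame of rack between -0.09 and 0.09 m and y of wide_roller in the frame of rack between -0.014 and 0.014 m and z of wide_roller in the frame of rack between 0.011 and 0.021 m and angle between wide_roller's own z axis and vertical below 0.12 rad and angle between the x axis of wide_roller and the x axis of rack, either way round below 0.21 rad and linear speed of wide_roller below 0.02 m/s and distance of sheet from where it was at the start of the episode below 0.015 m and value of joint bed below 0.0015 m); the robot touches nothing.
It also fails if it takes over 56 s, if anything falls off the work surface, if the arm or the gripper's body presses on something with over 40 N, if the wrist force passes 120 N, or if a joint passes its speed limit or range.

## Robot

A 6-joint arm with a two-finger parallel gripper is mounted at the origin on the work surface. World frame = base frame: x ahead of the robot, y to its left, z up, the work surface at z = 0. Lengths are in mm, angles in rad, forces in N, time in s.
With the tool pointing down it reaches from about 350 to 975 mm from the base axis. Payload 7.1 kg.
Tool frame: the origin (TCP) lies at the very end of the fingers, on their centre line; the grasp point (between the pads) lies 19 mm behind it (ctrl.tcp_to_grasp is the distance from the TCP to the grasp point, in mm); z points along the fingers, x is the direction in which the jaws open and shut, and the axes are right-handed (so a half turn about z gives the same grasp; the last joint's range is limited). The gripper opens to 88 mm and grips with 3 to 60 N. Pads are 20 mm wide; open, the fingers measure 115 mm over their backs; the gripper's body (75 mm by 178 mm) begins 61 mm behind the grasp point.
Start: joints at [1.117, 0.423, 1.63, -0, 1.089, -0.019], TCP at [263.236, 566.844, 222.675] pointing down, gripper open.
Joint ranges: [-3, 3], [-0.9, 2.11], [0.09, 2.58], [-1.31, 4.45], [0.11, 2.69], [-2.54, 2.54]. Speed limits (rad/s): [2.39, 2.39, 3.01, 3.14, 3.14, 3.14].

## Interface

Orientations are given as a rotation vector (axis times angle).
In Python, from workcell import get_obs, viewer, ctrl, masks_of gives the robot as it stands. The module is installed in compiled form; this text tells all that it offers.
- The arm moves only by the shell command python3 -m inch 'ROWS'. ROWS is JSON, a list of rows, each an object of numbers: "tx", "ty", "tz": the shift along the tool's x, y, z in cm; "ax", "ay", "az": the turn, a rotation vector about the tool's x, y, z in degrees; "jaw": the opening, from 0 (shut) to 1 (fully open). In form: [{"tx": .., "ty": .., "tz": .., "ax": .., "ay": .., "az": .., "jaw": ..}, ...]. A call has 1 to 12 rows; each row shifts and turns the commanded pose from where the row before left it, along the tool's axes as they then stand; what a row does not reach is not made up. A row lasts 1/8 s, in which the tool goes at most 62.5 mm and 10.7 degrees, less where a joint would pass 70% of its speed; a pose out of reach is approached as far as the arm can. A call is refused whole if a number of a shift passes 6.25 or a number of a turn 10.7, either way. A call with a gripper value outside its range is refused whole. The fingers move at their own pace and stop on an object; the grip force is fixed at half the most. Time passes only in rows, so rows that do not move let the fingers close. It gives the time, the measured TCP pose, the force and the opening at its end, in the units of the state.
- get_obs(): the state, without advancing time (a new reading comes with each control period).
- viewer.get_image(name): name is "side" or "top"; returns (picture, depth): 480x640x3 uint8, red, green, blue; 480x640 float32, mm along the optical axis (not along the pixel's ray), 0 where there is no reading.
- viewer.get_calibration(name): a dict with "fx", "fy", "cx", "cy" (pixels), "distortion" ([k1, k2, p1, p2, k3] as OpenCV has them; the pictures are not rectified), "rvec" (rotation vector, rad) and "tvec" (3), from world to camera coordinates, as OpenCV has them. Camera axes: x right, y down, z forward; pixel columns grow to the right and rows downward; lengths in mm; the calibration is good to about 2 mm. A picture is of the moment at which its call begins. get_calibration takes no time and is no camera call.
- ctrl.close_job(): hands the job in, once; it reports no verdict.
Trained networks look in the newest picture that a camera, given by its name, has taken for a name from the list of things; names that differ only in an ending like _2 or _b are one class to them, and where a whole thing is asked for, a point or a joint stands for the part that bears it (a point fixed in the world has none). Each returns a list of dicts, best first, with "score" (0 to 1); they miss things now and then, are a little off and sometimes report something else, mostly with a low value. They report only what shows in the picture. A call takes as long as a camera call. They do not tell look-alikes from the thing itself.
- masks_of(camera, thing): "pixels" (480x640 bool, what is visible of it) and "location" ([column, row] in pixels, amid what is visible of it).
The state is a dict: "t": time; "qpos": joint angles; "qvel": joint speeds; "joint_torque": joint torques, N m; "ee_pos": TCP position; "orientation": TCP orientation; "ft_force": force on the tool from outside, world axes, zero at the start; "moment": the same for the moment, N m; "width": finger opening in mm.
Only numpy, scipy, OpenCV 4.12 (cv2) and the standard library are available. Lean on these libraries where they do the work, as an engineer would, in place of code of your own. Each camera call takes 0.05 s, during which the arm holds its last target. There are 200 camera calls.

## Working session

There is one attempt and no reset: what is moved stays moved. The work goes in short steps, Python scripts to look and compute and a shell command to move; the robot and the scene stay as the last step left them, time stands still between calls to the robot, and variables do not carry over. Pictures are saved under pics/ and viewed, about 8 in all and at most 12, crops included, and the job is handed in when it is done.

```bash
mkdir -p pics; cat > h.py <<'E'
import numpy as np, cv2
from workcell import get_obs, viewer, ctrl, masks_of
def grab(n):
    im,d=viewer.get_image(n); return im,d,viewer.get_calibration(n)
def to_world(uv,z,c):
    K=np.array([[c['fx'],0,c['cx']],[0,c['fy'],c['cy']],[0,0,1.]])
    p=cv2.undistortPoints(np.float64(uv).reshape(-1,1,2),K,np.float64(c['distortion'])).reshape(-1,2)
    R=cv2.Rodrigues(np.float64(c['rvec']))[0]; t=np.float64(c['tvec']).ravel()
    P=np.c_[p,np.ones(len(p))]*np.float64(z).reshape(-1,1)
    return (P-t)@R
def cloud(d,c,m=None):
    m=(d>0) if m is None else m&(d>0)
    v,u=np.nonzero(m); return to_world(np.c_[u,v],d[v,u],c),np.c_[u,v]
def save(n,im): cv2.imwrite('pics/'+n+'.png',im[...,::-1])
E
python3 - <<'E'
from h import *
o=get_obs(); print({k:np.round(v,3) for k,v in o.items()})
for n in('top','side'):
    im,d,c=grab(n); save(n+'0',im)
    R=cv2.Rodrigues(np.float64(c['rvec']))[0]; print(n,'cam at',-R.T@np.ravel(c['tvec']),'fwd',R[2])
    for th in('wide_roller','sheet','rack','bed'):
        for r in masks_of(n,th)[:4]:
            P,_=cloud(d,c,r['pixels'])
            if len(P): print(n,th,round(r['score'],2),np.round(r['location']),len(P),'med',np.median(P,0).round(),'lo',np.percentile(P,2,0).round(),'hi',np.percentile(P,98,0).round())
E
```

```text
{'t': np.float64(0.0), 'qpos': array([ 1.117,  0.424,  1.631, -0.   ,  1.089, -0.019]), 'qvel': array([-0.001, -0.001, -0.   , -0.   ,  0.   , -0.   ]), 'joint_torque': array([ 0.0000e+00, -5.4462e+01, -2.7367e+01,  6.4000e-02,  2.3000e-02,
       -0.0000e+00]), 'ee_pos': array([263.005, 566.361, 221.923]), 'orientation': array([ 2.648e+00,  1.690e+00, -2.000e-03]), 'ft_force': array([-1.038,  0.639,  0.183]), 'moment': array([-0.019, -0.029, -0.023]), 'width': np.float64(87.65)}
top cam at [ 354.97957014   86.60512638 1247.22323905] fwd [ 0.08031176  0.0212007  -0.99654431]
top wide_roller 0.86 [147. 136.] 2321 med [648. 454.  63.] lo [595. 391.  21.] hi [714. 531. 109.]
top wide_roller 0.79 [265. 325.] 2069 med [273. 214.  62.] lo [213. 147.  29.] hi [327. 290. 109.]
top wide_roller 0.74 [280. 209.] 2060 med [494. 180.  79.] lo [421. 152.  48.] hi [576. 216. 126.]
top sheet 0.94 [492. 314.] 3617 med [ 285. -243.    6.] lo [ 206. -333.    1.] hi [ 365. -155.   11.]
top sheet 0.58 [480. 194.] 3787 med [ 531. -211.   48.] lo [ 492. -319.   43.] hi [ 571. -108.   53.]
top rack 0.64 [25
[... 266 characters left out ...]
5 ]
side wide_roller 0.85 [210. 257.] 2779 med [264. 205.  61.] lo [215. 145.  13.] hi [322. 281. 106.]
side wide_roller 0.69 [304. 162.] 1597 med [649. 449.  59.] lo [594. 391.  -0.] hi [743. 530. 105.]
side wide_roller 0.63 [314. 220.] 2525 med [492. 172.  76.] lo [419. 152.  27.] hi [572. 211. 122.]
side sheet 0.82 [371. 432.] 6680 med [ 285. -250.    5.] lo [ 204. -338.   -1.] hi [ 364. -156.    7.]
side sheet 0.76 [478. 328.] 4006 med [ 528. -225.   47.] lo [ 489. -321.   42.] hi [ 571. -110.   49.]
side rack 0.71 [298. 242.] 2895 med [445. 163.  17.] lo [409. 123.   0.] hi [575. 332.  70.]
side bed 0.58 [477. 347.] 4663 med [ 498. -247.   40.] lo [ 463. -350.   29.] hi [599. -84.  51.]
```

View pics/top0.png

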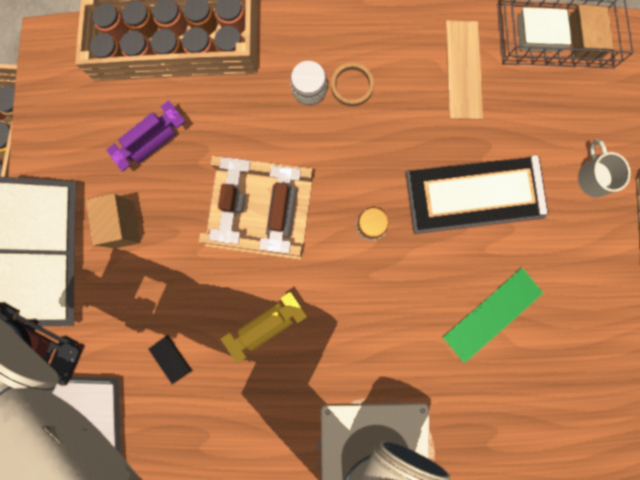

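View pics/side0.png

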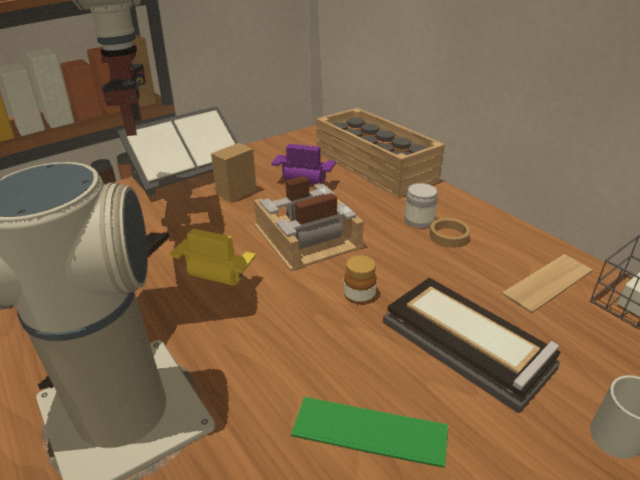

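The top picture shows the rack around (258,207), with the wide roller's grip at (280,207) and the narrow one at (228,200). The board is at (480,194), with its stop bar at the right end, (540,185), which is world -y. The purple, yellow and green look-alikes are at (147,136), (265,325) and (492,314). The side picture agrees with this layout.

```bash
python3 - <<'E'
from h import *
def rect(P,tag):
    r=cv2.minAreaRect(np.float32(P[:,:2])); b=cv2.boxPoints(r)
    e=[b[1]-b[0],b[2]-b[1]]; l=max(e,key=np.linalg.norm); a=np.degrees(np.arctan2(l[1],l[0]))%180
    print(tag,len(P),'c',np.round(r[0],1),'size',np.round(sorted(map(np.linalg.norm,e)),1),'long-axis deg',round(a,2),'zmed',P[:,2].mean().round(1),'mean',P.mean(0).round(1))
for n in('top','side'):
    im,d,c=grab(n); P,uv=cloud(d,c); hsv=cv2.cvtColor(im,cv2.COLOR_RGB2HSV)[uv[:,1],uv[:,0]].astype(int)
    x,y,z=P.T
    w=(x>450)&(x<620)&(y>-360)&(y<-70)
    rect(P[w&(z>42)&(z<54)&(hsv[:,2]>90)&(y>-327)],n+' board')
    rect(P[w&(z>20)&(hsv[:,2]<60)],n+' bedblack')
    rect(P[w&(z>44)&(y<-326)],n+' bar')
    g=(x>430)&(x<570)&(y>130)&(y<330)&(z>114)&(z<132)
    rect(P[g&(y<215)],n+' wide'); rect(P[g&(y>230)],n+' narrow')
    k=(x>380)&(x<620)&(y>100)&(y<350)&(z>60)&(z<100)&(hsv[:,1]<60)
    for nm,s in(('far',x>510),('near',x<480)):
      for nn,q in(('wide',y<215),('narrow',y>225)): 
        if (k&s&q).sum()>20: rect(P[k&s&q],f'{n} ear {nm} {nn}')
    k=(x>380)&(x<620)&(y>100)&(y<350)&(z>64)&(z<75)&(hsv[:,1]>70)
    rect(P[k&(x>510)],n+' railfar');rect(P[k&(x<470)],n+' railnear')
    if n=='top':
        crop=np.hstack([cv2.resize(im[140:270,180:330],(450,390)),cv2.resize(im[130:260,395:560],(495,390))])
        save('crop1',cv2.resize(crop,(800,330)))
E
```

```text
top board 3947 c [ 543.9 -210.6] size [ 99. 243.] long-axis deg 96.81 zmed 47.9 mean [ 532.5 -213.2   47.9]
top bedblack 2682 c [ 531.  -203.8] size [117.  250.6] long-axis deg 96.22 zmed 41.8 mean [ 526.8 -183.9   41.8]
top bar 459 c [ 545.3 -339.7] size [ 27.  118.8] long-axis deg 0.19 zmed 51.2 mean [ 539.9 -335.8   51.2]
top wide 673 c [500.1 183.6] size [26.3 90.1] long-axis deg 171.79 zmed 121.4 mean [499.4 183.4 121.4]
top narrow 352 c [517.7 282.5] size [26.6 49.2] long-axis deg 171.71 zmed 121.4 mean [517.  281.9 121.4]
top ear far wide 410 c [552.5 180. ] size [58.6 66.5] long-axis deg 157.08 zmed 76.4 mean [563.6 172.8  76.4]
top ear far narrow 530 c [555.7 277.2] size [57.2 87.4] long-axis deg 170.56 zmed 76.8 mean [574.4 272.6  76.8]
top ear near wide 456 c [447.8 189.6] size [49.8 64.7] long-axis deg 179.24 zmed 76.6 mean [436.4 189.7  76.6]
top ear near narrow 468 c [458.2 290.9] size [44.3 56.7] long-axis deg 87.05 zmed 77.8 mean [454.  290.6  77.8]
top railfar 435 c [558.4 226. ] size [ 70.2 199.9] long-axis deg 81.49 zmed 69.7 mean [582.9 216.1  69.7]
top railnear 4
[... 596 characters left out ...]
68 zmed 119.8 mean [514.8 278.1 119.8]
side ear far wide 301 c [545.2 175.6] size [57.8 67.4] long-axis deg 170.39 zmed 72.8 mean [551.3 168.3  72.8]
side ear far narrow 169 c [558.6 284.8] size [49.4 86.4] long-axis deg 165.59 zmed 77.2 mean [572.6 273.9  77.2]
side ear near wide 335 c [446.  189.5] size [51.1 67.2] long-axis deg 1.96 zmed 73.6 mean [441.9 184.2  73.6]
side ear near narrow 208 c [457.8 289.6] size [44.6 56.8] long-axis deg 84.16 zmed 77.0 mean [453.1 286.1  77. ]
side railfar 113 c [552.4 227.1] size [ 82.1 203.5] long-axis deg 82.38 zmed 68.6 mean [574.8 175.1  68.6]
side railnear 324 c [440.7 241.9] size [ 39.  203.2] long-axis deg 81.69 zmed 68.9 mean [427.  235.3  68.9]
```

View pics/crop1.png

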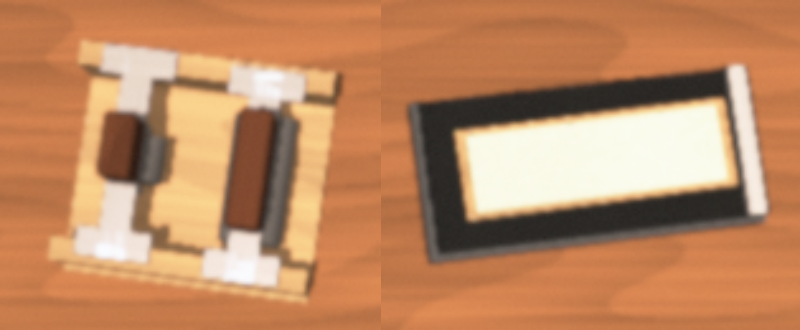

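The crop confirms that the wide roller is in the rack slot nearer the bed, with its grip centred at about (500,184) and its axle at −8.3°. The white board sits left of the white stop bar. I'm moving above the grip now, then refining the board pose.

```bash
python3 -m inch '[{"tx":-2.48,"ty":3.76},{"tx":-2.48,"ty":3.76},{"tx":-2.48,"ty":3.76},{"tx":-2.48,"ty":3.76},{"tx":-2.48,"ty":3.76},{"tx":-2.48,"ty":3.76},{"tx":-2.48,"ty":3.76},{"tx":-2.48,"ty":3.76},{"tx":-2.48,"ty":3.76},{"tx":-2.48,"ty":3.76},{"az":-8.3},{"az":-8.3}]'
cat >> h.py <<'E'
from scipy.spatial.transform import Rotation as Ro
def go(x,y,z,yaw):
    "shift (tool cm) and az needed to get the TCP to x,y,z with jaw axis at yaw deg"
    o=get_obs(); R=Ro.from_rotvec(o['orientation']).as_matrix(); p=np.ravel(o['ee_pos'])
    a=np.degrees(np.arctan2(R[1,0],R[0,0])); dz=(yaw-a+90)%180-90
    T=np.diag([1,-1,-1.]); T[:2,:2]=[[np.cos(np.radians(a)),np.sin(np.radians(a))],[np.sin(np.radians(a)),-np.cos(np.radians(a))]]
    print('t',round(float(o['t']),2),'tcp',p.round(1),'yaw',a.round(2),'toolz',R[:,2].round(4),'shift cm',(R.T@(np.array([x,y,z])-p)/10).round(2),'az',-dz.round(2),'F',np.round(o['ft_force'],2),'M',np.round(o['moment'],2),'w',round(float(o['width']),1))
E
python3 - <<'E'
from h import *
go(500,183.5,84,81.7)
for n in('top','side'):
    im,d,c=grab(n)
    for r in masks_of(n,'sheet'):
        P,_=cloud(d,c,r['pixels'])
        if len(P)<500 or P[:,2].mean()<30: continue
        P=P[(abs(P[:,2]-np.median(P[:,2]))<3)]
        q=cv2.minAreaRect(np.float32(P[:,:2])); print(n,len(P),q,P.mean(0).round(1))
    for r in masks_of(n,'rack')[:1]: print('rack',r['score'])
E
```

```text
t 0.6 tcp [263.2 566.8 222.7] yaw 65.09 toolz [ 0.  0. -1.] shift cm [-24.8   37.62  13.87] az -16.61 F [ 0.81  0.68 -1.01] M [ 0.01 -0.    0.01] w 87.7
top 3043 ((531.6450805664062, -214.04039001464844), (73.65283966064453, 221.93197631835938), 7.14879035949707) [ 531.  -211.3   48.1]
rack 0.87
side 3821 ((531.8931274414062, -214.03475952148438), (74.06867218017578, 220.3463897705078), 7.288517475128174) [ 530.2 -221.2   46.6]
rack 0.94$[0]: bad value
```

```bash
python3 -m inch '[{"tx":-2.48,"ty":3.76,"tz":0,"ax":0,"ay":0,"az":0,"jaw":1},{"tx":-2.48,"ty":3.76,"tz":0,"ax":0,"ay":0,"az":0,"jaw":1},{"tx":-2.48,"ty":3.76,"tz":0,"ax":0,"ay":0,"az":0,"jaw":1},{"tx":-2.48,"ty":3.76,"tz":0,"ax":0,"ay":0,"az":0,"jaw":1},{"tx":-2.48,"ty":3.76,"tz":0,"ax":0,"ay":0,"az":0,"jaw":1},{"tx":-2.48,"ty":3.76,"tz":0,"ax":0,"ay":0,"az":0,"jaw":1},{"tx":-2.48,"ty":3.76,"tz":0,"ax":0,"ay":0,"az":0,"jaw":1},{"tx":-2.48,"ty":3.76,"tz":0,"ax":0,"ay":0,"az":0,"jaw":1},{"tx":-2.48,"ty":3.76,"tz":0,"ax":0,"ay":0,"az":0,"jaw":1},{"tx":-2.48,"ty":3.76,"tz":0,"ax":0,"ay":0,"az":0,"jaw":1},{"tx":0,"ty":0,"tz":0,"ax":0,"ay":0,"az":-8.3,"jaw":1},{"tx":0,"ty":0,"tz":0,"ax":0,"ay":0,"az":-8.3,"jaw":1}]'
python3 -c "
from h import *
go(500,183.5,84,81.7)"
```

```text
t: 2.4
ee_pos: [500.2, 182.8, 222.7]
orientation: [2.373, 2.058, 0.0]
ft_force: [0.8, 0.5, -0.3]
width: 87.8
t 2.4 tcp [500.2 182.8 222.7] yaw 81.87 toolz [ 2.e-04  1.e-04 -1.e+00] shift cm [ 0.07 -0.03 13.87] az 0.17 F [ 0.82  0.49 -0.34] M [-0.   -0.01  0.02] w 87.8
```

```bash
python3 -m inch '[{"tx":0.05,"ty":-0.03,"tz":4,"ax":0,"ay":0,"az":0.17,"jaw":1},{"tx":0,"ty":0,"tz":4,"ax":0,"ay":0,"az":0,"jaw":1},{"tx":0,"ty":0,"tz":3,"ax":0,"ay":0,"az":0,"jaw":1},{"tx":0,"ty":0,"tz":1.9,"ax":0,"ay":0,"az":0,"jaw":1},{"tx":0,"ty":0,"tz":0.9,"ax":0,"ay":0,"az":0,"jaw":1},{"tx":0,"ty":0,"tz":0,"ax":0,"ay":0,"az":0,"jaw":1}]'
python3 -m inch '[{"tx":0,"ty":0,"tz":0,"ax":0,"ay":0,"az":0,"jaw":0},{"tx":0,"ty":0,"tz":0,"ax":0,"ay":0,"az":0,"jaw":0},{"tx":0,"ty":0,"tz":0,"ax":0,"ay":0,"az":0,"jaw":0},{"tx":0,"ty":0,"tz":0,"ax":0,"ay":0,"az":0,"jaw":0},{"tx":0,"ty":0,"tz":0,"ax":0,"ay":0,"az":0,"jaw":0},{"tx":0,"ty":0,"tz":0,"ax":0,"ay":0,"az":0,"jaw":0},{"tx":0,"ty":0,"tz":0,"ax":0,"ay":0,"az":0,"jaw":0},{"tx":0,"ty":0,"tz":0,"ax":0,"ay":0,"az":0,"jaw":0}]'
python3 -c "
from h import *
go(500,183.5,84,81.7)"
```

```text
t: 3.15
ee_pos: [499.4, 184.0, 84.5]
orientation: [-2.379, -2.051, 0.001]
ft_force: [0.2, -0.6, 0.6]
width: 87.6
t: 4.15
ee_pos: [499.5, 184.0, 84.7]
orientation: [2.38, 2.051, -0.0]
ft_force: [-1.0, -1.6, 0.7]
width: 25.7
t 4.15 tcp [499.5 184.   84.7] yaw 81.52 toolz [-2.e-04 -2.e-04 -1.e+00] shift cm [-0.04  0.06  0.07] az -0.18 F [-0.96 -1.6   0.67] M [-0.13 -0.03  0.02] w 25.7
```

```bash
python3 -m inch '[{"tx":0,"ty":0,"tz":-1,"ax":0,"ay":0,"az":0,"jaw":0},{"tx":0,"ty":0,"tz":-2,"ax":0,"ay":0,"az":0,"jaw":0},{"tx":0,"ty":0,"tz":-3,"ax":0,"ay":0,"az":0,"jaw":0},{"tx":0,"ty":0,"tz":-3,"ax":0,"ay":0,"az":0,"jaw":0},{"tx":0,"ty":0,"tz":-2,"ax":0,"ay":0,"az":0,"jaw":0},{"tx":0,"ty":0,"tz":-1,"ax":0,"ay":0,"az":0,"jaw":0},{"tx":0,"ty":0,"tz":0,"ax":0,"ay":0,"az":0,"jaw":0}]'
python3 -c "
from h import *
go(542.8,-300.8,175,97)
im,d,c=grab('side'); save('lift',im[120:360,180:500])"
```

```text
t: 5.03
ee_pos: [499.6, 184.1, 205.0]
orientation: [2.379, 2.051, 0.001]
ft_force: [0.4, -0.7, -5.7]
width: 26.0
t 5.03 tcp [499.6 184.1 205. ] yaw 81.52 toolz [ 6.e-04  3.e-04 -1.e+00] shift cm [-47.32  11.43   2.99] az -15.48 F [ 0.41 -0.7  -5.74] M [0.04 0.06 0.01] w 26.0
```

View pics/lift.png

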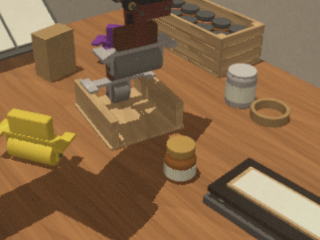

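The roller hangs level in the gripper and is clear of the rack; in the crop the drum is at (135,62). Carrying it to the board's stop-bar end.

```bash
python3 -m inch '[{"tx":-2,"ty":0.48,"tz":0,"ax":0,"ay":0,"az":0,"jaw":0},{"tx":-4.3,"ty":1.04,"tz":0,"ax":0,"ay":0,"az":0,"jaw":0},{"tx":-4.3,"ty":1.04,"tz":0,"ax":0,"ay":0,"az":0,"jaw":0},{"tx":-4.3,"ty":1.04,"tz":0,"ax":0,"ay":0,"az":0,"jaw":0},{"tx":-4.3,"ty":1.04,"tz":0,"ax":0,"ay":0,"az":0,"jaw":0},{"tx":-4.3,"ty":1.04,"tz":0,"ax":0,"ay":0,"az":0,"jaw":0},{"tx":-4.3,"ty":1.04,"tz":0,"ax":0,"ay":0,"az":0,"jaw":0},{"tx":-4.3,"ty":1.04,"tz":0,"ax":0,"ay":0,"az":0,"jaw":0},{"tx":-4.3,"ty":1.04,"tz":0,"ax":0,"ay":0,"az":0,"jaw":0},{"tx":-4.3,"ty":1.04,"tz":0,"ax":0,"ay":0,"az":0,"jaw":0},{"tx":-4.3,"ty":1.04,"tz":0,"ax":0,"ay":0,"az":0,"jaw":0},{"tx":-2.3,"ty":0.55,"tz":0,"ax":0,"ay":0,"az":0,"jaw":0}]'
python3 -m inch '[{"tx":0,"ty":0,"tz":0,"ax":0,"ay":0,"az":-5.2,"jaw":0},{"tx":0,"ty":0,"tz":1,"ax":0,"ay":0,"az":-5.2,"jaw":0},{"tx":0,"ty":0,"tz":2,"ax":0,"ay":0,"az":-5.1,"jaw":0},{"tx":0,"ty":0,"tz":2,"ax":0,"ay":0,"az":0,"jaw":0},{"tx":0,"ty":0,"tz":1.5,"ax":0,"ay":0,"az":0,"jaw":0},{"tx":0,"ty":0,"tz":0,"ax":0,"ay":0,"az":0,"jaw":0},{"tx":0,"ty":0,"tz":0,"ax":0,"ay":0,"az":0,"jaw":0}]'
python3 - <<'E'
from h import *
go(542.8,-300.8,116,97)
im,d,c=grab('side'); save('pre_s',im[180:440,330:600])
im,d,c=grab('top'); save('pre_t',im[130:260,390:560])
E
```

```text
t: 6.58
ee_pos: [542.2, -302.3, 203.1]
orientation: [-2.38, -2.048, 0.001]
ft_force: [0.2, -0.6, -4.4]
width: 25.7
t: 7.45
ee_pos: [543.3, -300.8, 140.1]
orientation: [2.081, 2.352, 0.0]
ft_force: [0.2, 1.1, -4.9]
width: 25.8
t 7.45 tcp [ 543.3 -300.8  140.1] yaw 96.99 toolz [ 7.e-04 -4.e-04 -1.e+00] shift cm [ 0.   -0.05  2.41] az -0.01 F [ 0.16  1.08 -4.86] M [0.08 0.   0.03] w 25.8
```

View pics/pre_s.png

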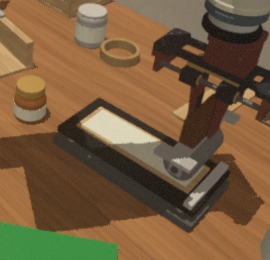

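The crop shows the drum above the stop-bar end of the board at (195,160), square across it. Lowering until it touches.

```bash
python3 -m inch '[{"tx":0,"ty":0,"tz":0.8,"ax":0,"ay":0,"az":0,"jaw":0},{"tx":0,"ty":-0.05,"tz":0.8,"ax":0,"ay":0,"az":0,"jaw":0},{"tx":0,"ty":0,"tz":0.4,"ax":0,"ay":0,"az":0,"jaw":0},{"tx":0,"ty":0,"tz":0,"ax":0,"ay":0,"az":0,"jaw":0}]'
python3 -m inch '[{"tx":0,"ty":0,"tz":0.4,"ax":0,"ay":0,"az":0,"jaw":0},{"tx":0,"ty":0,"tz":0,"ax":0,"ay":0,"az":0,"jaw":0}]'
python3 -m inch '[{"tx":0,"ty":0,"tz":0.2,"ax":0,"ay":0,"az":0,"jaw":0},{"tx":0,"ty":0,"tz":0,"ax":0,"ay":0,"az":0,"jaw":0}]'
python3 -m inch '[{"tx":0,"ty":0,"tz":0.2,"ax":0,"ay":0,"az":0,"jaw":0},{"tx":0,"ty":0,"tz":0,"ax":0,"ay":0,"az":0,"jaw":0}]'
```

```text
t: 8.05
ee_pos: [542.0, -300.5, 119.1]
orientation: [-2.081, -2.352, 0.0]
ft_force: [-0.0, 1.3, -4.6]
width: 26.0
t: 8.3
ee_pos: [542.7, -300.8, 115.9]
orientation: [2.081, 2.353, 0.0]
ft_force: [0.8, -0.5, -2.0]
width: 25.7
t: 8.55
ee_pos: [542.7, -300.8, 114.0]
orientation: [2.081, 2.353, 0.0]
ft_force: [0.7, 0.6, 0.4]
width: 25.9
t: 8.8
ee_pos: [542.7, -300.9, 112.0]
orientation: [2.081, 2.353, 0.0]
ft_force: [1.0, -0.2, 1.6]
width: 25.7
```

```bash
python3 -m inch '[{"tx":0,"ty":0,"tz":0.1,"ax":0,"ay":0,"az":0,"jaw":0},{"tx":0,"ty":0,"tz":0,"ax":0,"ay":0,"az":0,"jaw":0},{"tx":0.4,"ty":0,"tz":0,"ax":0,"ay":0,"az":0,"jaw":0},{"tx":0.8,"ty":0,"tz":0,"ax":0,"ay":0,"az":0,"jaw":0},{"tx":0.8,"ty":0,"tz":0,"ax":0,"ay":0,"az":0,"jaw":0},{"tx":0.8,"ty":0,"tz":0,"ax":0,"ay":0,"az":0,"jaw":0},{"tx":0.8,"ty":0,"tz":0,"ax":0,"ay":0,"az":0,"jaw":0}]'
python3 - <<'E'
from h import *
go(531.8,-213.5,111,97)
im,d,c=grab('side'); save('mid_s',im[180:440,330:600])
E
```

```text
t: 9.68
ee_pos: [538.1, -264.3, 110.8]
orientation: [2.081, 2.353, 0.0]
ft_force: [2.0, -0.2, 2.4]
width: 25.9
t 9.68 tcp [ 538.1 -264.3  110.8] yaw 97.03 toolz [ 5.e-04 -1.e-04 -1.e+00] shift cm [ 5.12 -0.01 -0.02] az 0.03 F [ 2.05 -0.25  2.37] M [ 0.04 -0.54 -0.  ] w 25.9
```

View pics/mid_s.png

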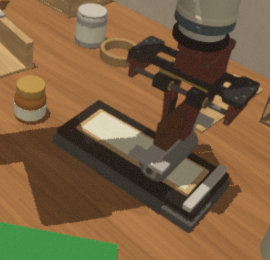

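The drum is flat on the pressed board at (165,160). The contact force is about 7 N and the board hasn't visibly moved. Carrying on.

```bash
python3 -m inch '[{"tx":0.7,"ty":0,"tz":0,"ax":0,"ay":0,"az":0,"jaw":0},{"tx":0.7,"ty":0,"tz":0,"ax":0,"ay":0,"az":0,"jaw":0},{"tx":0.7,"ty":0,"tz":0,"ax":0,"ay":0,"az":0,"jaw":0},{"tx":0.7,"ty":0,"tz":0,"ax":0,"ay":0,"az":0,"jaw":0},{"tx":0.7,"ty":0,"tz":0,"ax":0,"ay":0,"az":0,"jaw":0},{"tx":0.7,"ty":0,"tz":0,"ax":0,"ay":0,"az":0,"jaw":0},{"tx":0.7,"ty":0,"tz":0,"ax":0,"ay":0,"az":0,"jaw":0},{"tx":0.7,"ty":0,"tz":0,"ax":0,"ay":0,"az":0,"jaw":0}]'
python3 -m inch '[{"tx":0.7,"ty":0,"tz":0,"ax":0,"ay":0,"az":0,"jaw":0},{"tx":0.7,"ty":0,"tz":0,"ax":0,"ay":0,"az":0,"jaw":0},{"tx":0.7,"ty":0,"tz":0,"ax":0,"ay":0,"az":0,"jaw":0},{"tx":0.7,"ty":0,"tz":0,"ax":0,"ay":0,"az":0,"jaw":0},{"tx":0.7,"ty":0,"tz":0,"ax":0,"ay":0,"az":0,"jaw":0},{"tx":0.7,"ty":0,"tz":0,"ax":0,"ay":0,"az":0,"jaw":0},{"tx":0.7,"ty":0,"tz":0,"ax":0,"ay":0,"az":0,"jaw":0},{"tx":0.7,"ty":0,"tz":0,"ax":0,"ay":0,"az":0,"jaw":0},{"tx":0.7,"ty":0,"tz":0,"ax":0,"ay":0,"az":0,"jaw":0},{"tx":0.7,"ty":0,"tz":0,"ax":0,"ay":0,"az":0,"jaw":0},{"tx":0.7,"ty":0,"tz":0,"ax":0,"ay":0,"az":0,"jaw":0},{"tx":0.5,"ty":0,"tz":0,"ax":0,"ay":0,"az":0,"jaw":0}]'
python3 - <<'E'
from h import *
go(531.8,-213.5,111,97)
im,d,c=grab('side'); save('end_s',im[180:440,330:600])
E
```

```text
t: 10.72
ee_pos: [531.2, -208.9, 110.8]
orientation: [2.081, 2.353, 0.0]
ft_force: [3.8, -0.0, 2.7]
width: 26.0
t: 12.22
ee_pos: [521.1, -127.6, 110.7]
orientation: [2.081, 2.353, 0.0]
ft_force: [5.4, 0.4, 3.1]
width: 25.6
t 12.22 tcp [ 521.1 -127.6  110.7] yaw 97.03 toolz [ 3.e-04 -2.e-04 -1.e+00] shift cm [-8.66  0.01 -0.02] az 0.03 F [5.44 0.36 3.07] M [ 0.08 -1.1  -0.02] w 25.6
```

View pics/end_s.png

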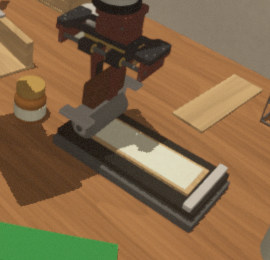

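```bash
python3 -m inch '[{"tx":0,"ty":0,"tz":0,"ax":0,"ay":0,"az":0,"jaw":0},{"tx":0,"ty":0,"tz":0,"ax":0,"ay":0,"az":0,"jaw":0},{"tx":0,"ty":0,"tz":-0.5,"ax":0,"ay":0,"az":0,"jaw":0},{"tx":0,"ty":0,"tz":-0.9,"ax":0,"ay":0,"az":0,"jaw":0},{"tx":0,"ty":0,"tz":-2,"ax":0,"ay":0,"az":0,"jaw":0},{"tx":0,"ty":0,"tz":-3,"ax":0,"ay":0,"az":0,"jaw":0},{"tx":0,"ty":0,"tz":-2,"ax":0,"ay":0,"az":0,"jaw":0},{"tx":0,"ty":0,"tz":-1,"ax":0,"ay":0,"az":0,"jaw":0},{"tx":0,"ty":0,"tz":0,"ax":0,"ay":0,"az":0,"jaw":0},{"tx":0,"ty":0,"tz":0,"ax":0,"ay":0,"az":0,"jaw":0}]'
python3 - <<'E'
from h import *
go(499.5,184,205,81.5)
E
```

```text
t: 13.52
ee_pos: [520.1, -127.8, 203.6]
orientation: [-2.08, -2.352, 0.002]
ft_force: [-0.4, -0.5, -4.2]
width: 25.7
t 13.53 tcp [ 520.1 -127.8  203.6] yaw 97.02 toolz [-2.4e-03  5.0e-04 -1.0e+00] shift cm [31.2   1.76 -0.12] az 15.52 F [-0.41 -0.46 -4.17] M [ 0.03 -0.01  0.02] w 25.7
```

```bash
python3 -m inch '[{"tx":2.2,"ty":0.2,"tz":0,"ax":0,"ay":0,"az":0,"jaw":0},{"tx":3.8,"ty":0.2,"tz":0,"ax":0,"ay":0,"az":0,"jaw":0},{"tx":3.8,"ty":0.2,"tz":0,"ax":0,"ay":0,"az":0,"jaw":0},{"tx":3.8,"ty":0.2,"tz":0,"ax":0,"ay":0,"az":0,"jaw":0},{"tx":3.8,"ty":0.2,"tz":0,"ax":0,"ay":0,"az":0,"jaw":0},{"tx":3.8,"ty":0.2,"tz":0,"ax":0,"ay":0,"az":0,"jaw":0},{"tx":3.8,"ty":0.2,"tz":0,"ax":0,"ay":0,"az":0,"jaw":0},{"tx":3.8,"ty":0.2,"tz":0,"ax":0,"ay":0,"az":0,"jaw":0},{"tx":2.4,"ty":0.16,"tz":0,"ax":0,"ay":0,"az":0,"jaw":0},{"tx":0,"ty":0,"tz":0,"ax":0,"ay":0,"az":5.17,"jaw":0},{"tx":0,"ty":0,"tz":0,"ax":0,"ay":0,"az":5.17,"jaw":0},{"tx":0,"ty":0,"tz":0,"ax":0,"ay":0,"az":5.17,"jaw":0}]'
python3 -m inch '[{"tx":0,"ty":0,"tz":0,"ax":0,"ay":0,"az":0,"jaw":0},{"tx":0,"ty":0,"tz":0,"ax":0,"ay":0,"az":0,"jaw":0}]'
python3 - <<'E'
from h import *
go(499.5,184,84.7,81.5)
im,d,c=grab('side'); save('over_s',im[100:340,180:500])
P,uv=cloud(d,c)
# lifted drum/ears points: pale, in the air
hs=cv2.cvtColor(im,cv2.COLOR_RGB2HSV)[uv[:,1],uv[:,0]].astype(int)
x,y,z=P.T
for r in masks_of('side','wide_roller'):
    Q,_=cloud(d,c,r['pixels']); print(round(r['score'],2),r['location'],Q.mean(0).round(),np.percentile(Q,1,0).round(),np.percentile(Q,99,0).round())
im,d,c=grab('top'); 
for r in masks_of('top','sheet'):
    Q,_=cloud(d,c,r['pixels'])
    if len(Q)>500 and Q[:,2].mean()>30: Q=Q[abs(Q[:,2]-np.median(Q[:,2]))<3]; print(cv2.minAreaRect(np.float32(Q[:,:2])),Q.mean(0).round(1))
E
```

```text
t: 15.02
ee_pos: [499.6, 183.7, 203.5]
orientation: [-2.382, -2.047, 0.004]
ft_force: [-0.6, -0.1, -4.4]
width: 25.7
t: 15.28
ee_pos: [500.1, 183.7, 204.1]
orientation: [-2.378, -2.053, 0.002]
ft_force: [0.2, -0.0, -5.5]
width: 25.7
t 15.28 tcp [500.1 183.7 204.1] yaw 81.61 toolz [-1.2e-03 -4.0e-04 -1.0e+00] shift cm [ 0.03 -0.05 11.94] az 0.11 F [ 0.16 -0.04 -5.49] M [0.02 0.01 0.01] w 25.7
0.63 [210.7, 257.8] [266. 209.  60.] [211. 142.  -1.] [351. 317. 107.]
0.53 [287.4, 154.6] [620. 490.  69.] [589. 469.  40.] [644. 530. 106.]
((531.9468994140625, -213.50022888183594), (71.14134979248047, 221.67037963867188), 7.4124627113342285) [ 530.7 -210.8   48.1]
```

View pics/over_s.png

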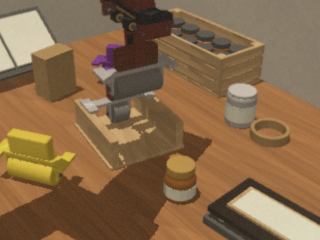

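```bash
python3 - <<'E'
import cv2,numpy as np
a=cv2.imread('pics/lift.png',0); b=cv2.imread('pics/over_s.png',0)
for nm,(x,y,w,h) in dict(finger=(110,8,50,25),drum=(105,45,60,32),left=(95,45,35,40),right=(140,38,35,35)).items():
    A=np.float32(a[y:y+h,x:x+w]);B=np.float32(b[y+20:y+20+h,x:x+w])
    print(nm,cv2.phaseCorrelate(A,B,cv2.createHanningWindow((w,h),cv2.CV_32F)))
cv2.imwrite('pics/cmp.png',cv2.resize(np.hstack([a[0:100,70:200],b[20:120,70:200]]),None,fx=3,fy=3,interpolation=cv2.INTER_CUBIC))
E
```

```text
finger ((0.32319825053616213, 0.7754882175198166), 0.9460222633361817)
drum ((0.12071824565957456, 0.3296591815426222), 1.0235900630553563)
left ((0.17891264096887838, 0.2918001546672322), 1.048124149772856)
right ((0.3247996609604229, 0.1978201392679324), 0.9880666657362456)
```

View pics/cmp.png

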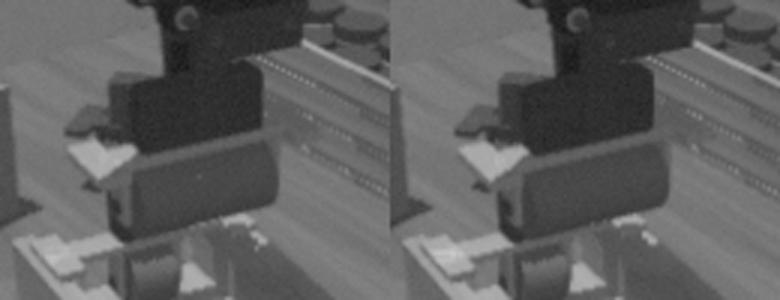

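The before and after crops match: the drum shifted by less than 0.4 px, so it didn't slip in the hand. Lowering into the slot.

```bash
python3 -m inch '[{"tx":0,"ty":-0.03,"tz":1.5,"ax":0,"ay":0,"az":0.1,"jaw":0},{"tx":0,"ty":0,"tz":2,"ax":0,"ay":0,"az":0,"jaw":0},{"tx":0,"ty":0,"tz":1.5,"ax":0,"ay":0,"az":0,"jaw":0},{"tx":0,"ty":0,"tz":1,"ax":0,"ay":0,"az":0,"jaw":0},{"tx":0,"ty":0,"tz":0.5,"ax":0,"ay":0,"az":0,"jaw":0},{"tx":0,"ty":0,"tz":0,"ax":0,"ay":0,"az":0,"jaw":0}]'
python3 -m inch '[{"tx":0,"ty":0,"tz":1.2,"ax":0,"ay":0,"az":0,"jaw":0},{"tx":0,"ty":0,"tz":1.2,"ax":0,"ay":0,"az":0,"jaw":0},{"tx":0,"ty":0,"tz":1.2,"ax":0,"ay":0,"az":0,"jaw":0},{"tx":0,"ty":0,"tz":0.9,"ax":0,"ay":0,"az":0,"jaw":0},{"tx":0,"ty":0,"tz":0,"ax":0,"ay":0,"az":0,"jaw":0},{"tx":0,"ty":0,"tz":0,"ax":0,"ay":0,"az":0,"jaw":0}]'
python3 -c "
from h import *
go(499.5,184,84.7,81.5)"
```

```text
t: 16.23
ee_pos: [500.2, 183.9, 139.5]
orientation: [-2.382, -2.049, 0.0]
ft_force: [0.0, -0.1, -4.6]
width: 26.4
t: 16.98
ee_pos: [500.4, 184.0, 94.8]
orientation: [2.382, 2.049, 0.0]
ft_force: [0.0, -0.0, -4.6]
width: 25.9
t 16.98 tcp [500.4 184.   94.8] yaw 81.41 toolz [ 3.e-04  1.e-04 -1.e+00] shift cm [-0.01 -0.09  1.01] az -0.09 F [ 0.03 -0.02 -4.58] M [ 0.04  0.01 -0.  ] w 25.9
```

```bash
python3 -m inch '[{"tx":0,"ty":-0.05,"tz":0.5,"ax":0,"ay":0,"az":0,"jaw":0},{"tx":0,"ty":0,"tz":0.4,"ax":0,"ay":0,"az":0,"jaw":0},{"tx":0,"ty":0,"tz":0.1,"ax":0,"ay":0,"az":0,"jaw":0},{"tx":0,"ty":0,"tz":0,"ax":0,"ay":0,"az":0,"jaw":0}]'
python3 -c "
from h import *
go(499.5,184,84.7,81.5)"
```

```text
t: 17.48
ee_pos: [499.7, 184.0, 84.7]
orientation: [2.382, 2.049, 0.0]
ft_force: [0.9, -0.2, -4.7]
width: 26.1
t 17.48 tcp [499.7 184.   84.7] yaw 81.41 toolz [ 2.e-04  1.e-04 -1.e+00] shift cm [ 0.   -0.02 -0.  ] az -0.09 F [ 0.87 -0.16 -4.69] M [ 0.01  0.01 -0.04] w 26.1
```

Still carrying the full weight, so I'm going down in 1 mm steps until the rails take it.

```bash
for i in 1; do python3 -m inch '[{"tx":0,"ty":0,"tz":0.1,"ax":0,"ay":0,"az":0,"jaw":0},{"tx":0,"ty":0,"tz":0,"ax":0,"ay":0,"az":0,"jaw":0}]'; done
python3 -m inch '[{"tx":0,"ty":0,"tz":0.05,"ax":0,"ay":0,"az":0,"jaw":0},{"tx":0,"ty":0,"tz":0,"ax":0,"ay":0,"az":0,"jaw":0}]'
```

```text
t: 17.73
ee_pos: [499.8, 184.0, 84.6]
orientation: [2.382, 2.049, 0.0]
ft_force: [-4.1, -2.0, 7.4]
width: 25.8
t: 17.98
ee_pos: [499.8, 184.0, 84.6]
orientation: [2.381, 2.049, 0.001]
ft_force: [-6.8, -3.0, 12.3]
width: 25.9
```

```bash
python3 -m inch '[{"tx":0,"ty":0,"tz":-0.1,"ax":0,"ay":0,"az":0,"jaw":0},{"tx":0,"ty":0,"tz":0,"ax":0,"ay":0,"az":0,"jaw":1},{"tx":0,"ty":0,"tz":0,"ax":0,"ay":0,"az":0,"jaw":1},{"tx":0,"ty":0,"tz":0,"ax":0,"ay":0,"az":0,"jaw":1},{"tx":0,"ty":0,"tz":0,"ax":0,"ay":0,"az":0,"jaw":1},{"tx":0,"ty":0,"tz":0,"ax":0,"ay":0,"az":0,"jaw":1},{"tx":0,"ty":0,"tz":0,"ax":0,"ay":0,"az":0,"jaw":1},{"tx":0,"ty":0,"tz":0,"ax":0,"ay":0,"az":0,"jaw":1}]'
python3 -m inch '[{"tx":0,"ty":0,"tz":-1,"ax":0,"ay":0,"az":0,"jaw":1},{"tx":0,"ty":0,"tz":-2,"ax":0,"ay":0,"az":0,"jaw":1},{"tx":0,"ty":0,"tz":-4,"ax":0,"ay":0,"az":0,"jaw":1},{"tx":0,"ty":0,"tz":-4,"ax":0,"ay":0,"az":0,"jaw":1},{"tx":0,"ty":0,"tz":-4,"ax":0,"ay":0,"az":0,"jaw":1},{"tx":0,"ty":-4,"tz":-2,"ax":0,"ay":0,"az":0,"jaw":1},{"tx":4,"ty":0,"tz":0,"ax":0,"ay":0,"az":0,"jaw":1},{"tx":4,"ty":0,"tz":0,"ax":0,"ay":0,"az":0,"jaw":1},{"tx":4,"ty":0,"tz":0,"ax":0,"ay":0,"az":0,"jaw":1},{"tx":4,"ty":0,"tz":0,"ax":0,"ay":0,"az":0,"jaw":1},{"tx":4,"ty":0,"tz":0,"ax":0,"ay":0,"az":0,"jaw":1},{"tx":0,"ty":0,"tz":0,"ax":0,"ay":0,"az":0,"jaw":1}]'
python3 - <<'E'
from h import *
go(499.5,184,84.7,81.5)
for n in('top','side'):
    im,d,c=grab(n); P,uv=cloud(d,c); x,y,z=P.T
    if n=='side': save('fin',im[120:400,180:580])
    G=P[(x>430)&(x<570)&(y>130)&(y<215)&(z>114)&(z<132)]; r=cv2.minAreaRect(np.float32(G[:,:2])); print(n,r,G[:,2].mean(),np.polyfit(G[:,0],G[:,2],1)[0])
    for r in masks_of(n,'sheet'):
        Q,_=cloud(d,c,r['pixels'])
        if len(Q)>500 and Q[:,2].mean()>30: Q=Q[abs(Q[:,2]-np.median(Q[:,2]))<3]; print(cv2.minAreaRect(np.float32(Q[:,:2])),Q.mean(0).round(1))
E
```

```text
t: 18.98
ee_pos: [499.6, 183.9, 84.2]
orientation: [2.382, 2.049, -0.0]
ft_force: [-0.2, 0.4, 0.1]
width: 87.6
t: 20.48
ee_pos: [489.9, 389.9, 254.6]
orientation: [-2.379, -2.052, -0.002]
ft_force: [-1.0, 0.3, 0.3]
width: 88.0
t 20.48 tcp [489.9 389.9 254.6] yaw 81.55 toolz [ 6.e-04  8.e-04 -1.e+00] shift cm [-20.24   3.96  16.97] az 0.05 F [-0.96  0.32  0.32] M [ 0.02 -0.03 -0.02] w 88.0
top ((500.55059814453125, 184.34642028808594), (26.514455795288086, 90.55109405517578), 81.40997314453125) 121.57653921925413 0.007254054600748988
((531.573486328125, -213.95944213867188), (70.95653533935547, 221.03192138671875), 7.015328407287598) [ 531.  -212.6   48. ]
side ((498.5788269042969, 183.47549438476562), (30.302291870117188, 88.72342681884766), 81.07102966308594) 119.82133178103344 0.005576292645935394
((531.4952392578125, -214.1201934814453), (74.16584014892578, 220.648681640625), 7.045864582061768) [ 530.4 -222.    46.6]
```

View pics/fin.png

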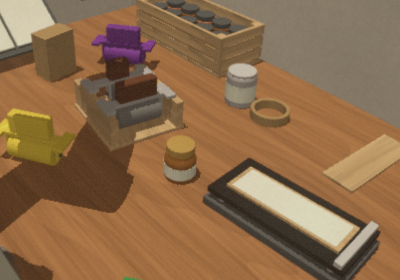

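The roller hangs level on both rails at (137,100), with its grip less than 1 mm from where it started. The board and the bed are back in place, and the gripper is clear of everything.

```bash
python3 -c "
from workcell import ctrl
print(ctrl.close_job())"
```

```text
the job is handed in; nothing more can be done
None
```

I rolled the wide roller along the board in one pass from the stop-bar end to the far end, hung it back in its own slot on the rack and handed the job in. It took about 21 s of the 56 s allowed, and no verdict was reported.

- **Pass:** the drum's axle went from about 88 mm before the board's middle to 87 mm past it. Contact force was about 7–8 N. I worked out bed travel from force and tool height, at about 6 mm down; I could not read it directly.
- **Sideways force:** it grew to about 5 N by the end of the pass, which suggests the axle was slightly out of square with the path. The roller did not slip in the grip and the board did not shift.
- **Roller on the rack:** it hangs level within about 0.5°, and its grip is less than 1 mm and about 0.5° from where it started.
- **Board and bed:** the board is within about 0.5 mm of its starting place. The board's top height reads the same as before the pass, so the bed has sprung back.
- **Gripper:** it is open, clear of everything, and reads no contact force.

The two cameras differed by up to about 2 mm throughout, which is within their calibration. The first move command was refused because its rows left out some keys, so the arm did not move then.

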